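# Load the hairbrush into the tool steriliser

### The arm

A 6-joint arm with a two-finger parallel gripper is mounted at the origin on the work surface. World frame = base frame: x ahead of the robot, y to its left, z up, the work surface at z = 0. Lengths are in m, angles in degrees, forces in N, time in s.
With the tool pointing down it reaches from about 0.3 to 0.75 m from the base axis. Payload 8.5 kg.
Tool frame: the origin (TCP) lies at the very end of the fingers, on their centre line; the grasp point (between the pads) lies 19 mm behind it (env.grip_point_offset is the distance from the TCP to the grasp point, in m); z points along the fingers, y is the direction in which the jaws open and shut (so a half turn about z gives the same grasp; the last joint's range is limited). The gripper opens to 85 mm and grips with 20 to 120 N. Pads are 22 mm wide; open, the fingers measure 114 mm over their backs; the gripper's body (76 mm by 85 mm) begins 54 mm behind the grasp point. The pads swing forward as they close: fully open they stand 13 mm farther back than shut.
Start: joints at [-88.195, 21.807, 74.336, -0, 83.858, -12.336], TCP at [0.134, -0.533, 0.231] pointing down, gripper open.
Joint ranges: [-178.18, 178.18], [-50.72, 133.34], [12.68, 142.11], [-81.47, 261.47], [9.98, 163.14], [-165.26, 165.26]. Speed limits (degrees/s): [136.94, 136.94, 180, 180, 180, 180].

### API

Orientations are given as a 3x3 rotation matrix whose columns are the frame's x, y, z axes.
In Python, from rig import env gives the robot as it stands.
- The arm moves only by the tool move_arm, never from a script. Its argument "moves" is a list of rows, each a list of 4 numbers: the shift along the tool's x, y, z in mm, then the turn about the tool's z in rad. In form: [[tx, ty, tz, spin], ...]. A call has 1 to 20 rows; each row is the pose to reach, as a shift and turn from the pose commanded when the call began, along the tool's axes at that moment; what a row does not reach only later rows make up. A row lasts 1/10 s, in which the tool goes at most 50 mm and 8.59 degrees, less where a joint would pass 70% of its speed; a pose out of reach is approached as far as the arm can. A call with a gripper value outside its range is refused whole. "grip" is the closure, from 0 (fully open) to 1 (shut), set as the call begins (left out, the last holds). The fingers move at their own pace and stop on an object; "grip_force" is the grip in N (left out, the last holds). Time passes only in rows, so rows that repeat a pose let the fingers close. It gives the time, the measured TCP pose, the force and the opening at its end, in the units of the state.
- env.observe(): the state, without advancing time (a new reading comes with each control period).
- env.get_image(name): name is "scene" or "top"; returns the picture (420x560x3 uint8, red, green, blue); there is no depth.
- env.get_calibration(name): a dict with "fovy" (degrees; the focal length in pixels is half the picture's height over the tangent of half this angle, whatever the lens; pixels are square), "cx", "cy" (the principal point, pixels), "extrinsics" (4x4, takes a point from world to camera coordinates). Camera axes: x right, y up, looking along -z (the intrinsics and any distortion apply to the point x, -y, -z); pixel columns grow to the right and rows downward; lengths in m; the calibration is good to about 2 mm. A picture is of the moment at which its call begins. get_calibration takes no time and is no camera call.
- env.close_job(): hands the job in, once; it reports no verdict.
Trained networks look in the newest picture that a camera, given by its name, has taken for a name from the list of things; names that differ only in an ending like _2 or _b are one class to them, and where a whole thing is asked for, a point or a joint stands for the part that bears it (a point fixed in the world has none). Each returns a list of dicts, best first, with "conf" (0 to 1); they miss things now and then, are a little off and sometimes report something else, mostly with a low value. They report only what shows in the picture. A call takes as long as a camera call.
- env.silhouettes(camera, name): "region" (420x560 bool, what is visible of it) and "point" ([row, column] in pixels, amid what is visible of it).
- env.tip_of(camera, name): "point" ([row, column] in pixels: a listed point, or the origin of a listed thing).
The state is a dict: "time_s": time; "q": joint angles; "qvel": joint speeds; "joint_efforts": joint torques, N m; "position": TCP position; "tool_rot": TCP orientation; "ft_force": force on the tool from outside, world axes, zero at the start; "wrist_torque": the same for the moment, N m; "grip_width": finger opening in m.
Only numpy, scipy, OpenCV 4.12 (cv2) and the standard library are available. Lean on these libraries where they do the work, as an engineer would, in place of code of your own. Each camera call takes 0.05 s, during which the arm holds its last target.

### The job

Press the release bar on top of the white tool steriliser so that its tray springs out, lay the black hairbrush (not the comb) flat inside the tray and let go of it, then push the tray home until it clicks shut with the brush inside. Leave everything else on the bench where it is.

Things in the scene. Friction and masses are not known exactly. Their poses are not given: they have to be found in the camera images.
- steriliser: White plastic box fixed to the bench, 180 mm deep (its x), 250 mm wide (its y), 85 mm high. Origin: centre of its underside, on the bench. Its front, where the tray comes out, faces its own -x. Inside clearance under the front's upper edge is 42 mm above the tray floor.
- tray (a joint): How far the tray has slid out along the steriliser's -x, in m: 0 shut and latched, 0.125 fully out. Pushed 4 mm past shut (-0.004, hard stop) the latch catches; let go, it rests at about 0. A spring drives it out (6 N shut, 3 N fully out), so unless latched it comes out again when let go. Pushing home takes up to about 12 N over the last 20 mm.
- tray_floor (a point): Centre of the tray's inner floor (its top face), 14 mm above the bench, moving with the tray; axes as the steriliser. Inside the tray is 120 mm (x) by 214 mm (y). Side and back walls are 18 mm high above the floor, 4 mm thick; the front panel is 38 mm high above it, its inner face 60 mm towards -x from this point. Fully out, the whole inside is open from above.
- tray_front (a point): Centre of the outer (front) face of the tray's grey front panel, the place to push, 30 mm above the bench; moves with the tray. The panel is 236 mm wide (y), 12 mm thick, from 8 to 52 mm above the bench, and stands 8 mm proud of the shell when shut. It has no handle. Axes as the steriliser.
- release (a joint): Travel of the release bar, pressed straight down, in m: 0 up, 0.008 fully down. The latch lets go at about 0.006. Fully down takes about 6 N, and it springs back up. It also dips by itself as the tray is pushed past the latch.
- release_top (a point): Centre of the top face of the release bar, a plain grey bar 30 mm (x) by 70 mm (y) on top of the steriliser, standing 16 mm above its top (101 mm above the bench), 45 mm ahead of the steriliser's centre. Moves with the bar.
- hairbrush: Loose black hairbrush, about 0.12 kg (0.08 to 0.17), 180 mm long (its x), lying bristles down; it may lie in either of two spots, the comb in the other. Origin: middle of its length, at the underside. Handle: round bar 28 mm in diameter, from x = -90 to 0 mm, axis 14 mm above the underside. Head: from x = 0 to 90 mm, 50 mm wide (y), 30 mm high.
- hairbrush_mid (a point): Point on the handle's axis at the brush's half length, 14 mm above its underside, where handle and head meet. Axes as the brush. Balance point is about 17 mm from here towards the head; the handle just behind this point is a good place to grip.
- comb: Loose black comb, flat, 200 by 36 mm, 8 mm thick, lying beside the brush. Bystander. Origin: centre of its underside, long side along x.
- timer: Loose white timer, 70 by 70 mm, 18 mm high. Bystander. Origin: centre of underside.
- carton: Loose plain carton 160 (x) by 45 by 38 mm high. Bystander. Origin: centre of underside.
- cream_jar: Loose white jar, 72 mm in diameter, 60 mm high. Bystander. Origin: centre of underside.
- developer: Loose white bottle, 74 mm in diameter, 200 mm high. Bystander. Origin: centre of underside.

How it is judged (in metres and radians):
On the way, in this order (a step that is already met when the one before it is completed fails the run):
1. the release lets the tray spring out (value of joint tray above 0.1 m), for 0.2 s.
2. the hairbrush lies in the open tray, let go (x of hairbrush_mid in the frame of tray_floor between -0.05 and 0.05 m and y of hairbrush_mid in the frame of tray_floor between -0.045 and 0.045 m and z of hairbrush_mid in the frame of tray_floor between 0 and 0.03 m and linear speed of hairbrush below 0.03 m/s and value of joint tray above 0.08 m and contact force between the fingers and hairbrush below 0.1 N), for 0.2 s.
At the end, for the whole second after the job is handed in: The tray is shut and latched (within 6 mm of its shut position, staying there by itself, release bar back up) and the hairbrush lies still inside it, its middle within 50 mm (front to back) and 45 mm (sideways) of the centre of the tray floor and less than 30 mm above it (value of joint tray between -0.006 and 0.006 m and x of hairbrush_mid in the frame of tray_floor between -0.05 and 0.05 m and y of hairbrush_mid in the frame of tray_floor between -0.045 and 0.045 m and z of hairbrush_mid in the frame of tray_floor between 0 and 0.03 m and linear speed of hairbrush below 0.03 m/s and value of joint release below 0.003 m); the robot touches nothing.
It fails at once if a bystander (comb, timer, carton, jar or bottle) is moved by more than 40 mm (distance of any of comb, timer, carton, cream_jar, developer from where it was at the start of the episode above 0.04 m).
It also fails if it takes over 70 s, if anything falls off the work surface, if the arm or the gripper's body presses on something with over 40 N, if the wrist force passes 120 N, or if a joint passes its speed limit or range.

## Working session

There is one attempt and no reset: what is moved stays moved. The work goes in short steps, Python scripts to look and compute and a tool call to move; the robot and the scene stay as the last step left them, time stands still between calls to the robot, and variables do not carry over. Pictures are saved under pics/ and viewed, and the job is handed in when it is done.

Besides the shell and the picture viewer there is one more tool, called after "Emit:" by a JSON object that holds its "fn" and its "kwargs", one argument or row to a line. move_arm: Moves the arm, as the interface text tells. Its arguments: {"type":"object","properties":{"moves":{"type":"array"},"grip":{"type":"number"},"grip_force":{"type":"number"}},"required":["moves"]}

```bash
ls; mkdir -p pics; python3 - <<'E'
from rig import env
import cv2
for n in("scene","top"):
    im=env.get_image(n);cv2.imwrite(f"pics/{n}0.png",im[:,:,::-1]);print(env.get_calibration(n))
print(env.observe()); print(env.grip_point_offset)
E
```

```text
pics
{'fovy': 52.45604784314519, 'cx': 285.56812116104675, 'cy': 201.301728203589, 'extrinsics': array([[ 0.81653047,  0.57727851, -0.00524535, -0.51332953],
       [-0.47668231,  0.6793121 ,  0.55795076,  0.11335616],
       [ 0.32565621, -0.45308343,  0.82985748, -1.17464052],
       [ 0.        ,  0.        ,  0.        ,  1.        ]])}
{'fovy': 48.10381258346725, 'cx': 275.92777178781097, 'cy': 216.914293051862, 'extrinsics': array([[ 0.00921295, -0.99979223, -0.01818296,  0.14009294],
       [ 0.99240281,  0.00691085,  0.12283692, -0.54724532],
       [-0.12268574, -0.01917651,  0.99226028, -1.34788322],
       [ 0.        ,  0.        ,  0.        ,  1.        ]])}
{'time_s': 0.1, 'q': array([-8.81970776e+01,  2.18391061e+01,  7.43785985e+01,  1.10499857e-03,
        8.38565817e+01, -1.23366665e+01]), 'qvel': array([-0.07835542, -0.0683052 , -0.12659911,  0.0166842 , -0.03694996,
        0.07936496]), 'joint_efforts': array([ 3.23187873e-03, -4.49222159e+01, -2.31654382e+01, -2.68019949e-04,
        3.70552152e-03, -4.54206997e-06]), 'position': array([ 0.13434326, -0.53308622,  0.23076566]), 'tool_rot': array([[ 9.69703966e-01,  2.44283067e-01, -2.16257887e-05],
       [ 2.44282889e-01, -9.69703145e-01,  1.29650140e-03],
       [ 2.95742745e-04, -1.26250536e-03, -9.99999159e-01]]), 'ft_force': array([-0.25525414,  0.01701997,  0.54875635]), 'wrist_torque': array([-0.00689417,  0.04047198,  0.00066845]), 'grip_width': 0.08554526458803156}
0.0187
```

View pics/scene0.png

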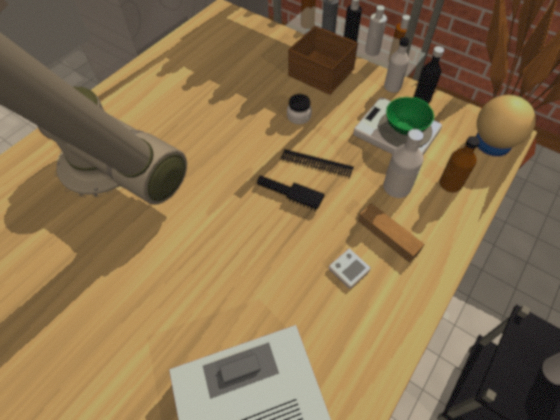

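View pics/top0.png

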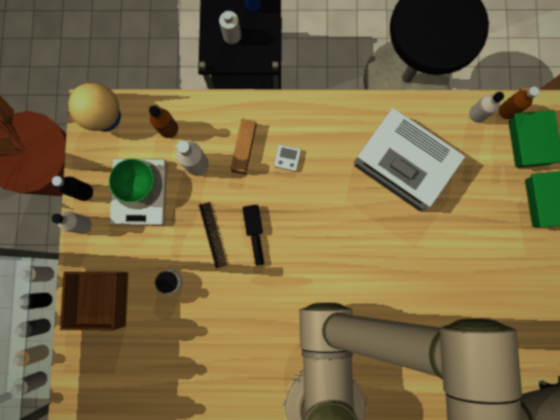

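```bash
cat > h.py <<'E'
from rig import env
import numpy as np, cv2
def K(n):
    c=env.get_calibration(n); f=210/np.tan(np.radians(c['fovy']/2)); return f,c['cx'],c['cy'],c['extrinsics']
def ray(n,rc):
    f,cx,cy,E=K(n); d=np.array([(rc[1]-cx)/f,-(rc[0]-cy)/f,-1.]); R=E[:3,:3]; return -R.T@E[:3,3],R.T@d
def at(n,rc,z):
    o,d=ray(n,rc); return o+d*(z-o[2])/d[2]
def proj(n,P):
    f,cx,cy,E=K(n); p=np.atleast_2d(P)@E[:3,:3].T+E[:3,3]; return np.c_[cy-f*p[:,1]/-p[:,2], cx+f*p[:,0]/-p[:,2]]
def tri(n1,r1,n2,r2):
    o,d=ray(n1,r1);p,e=ray(n2,r2); A=np.c_[d,-e]; s=np.linalg.lstsq(A,p-o,rcond=None)[0]; a=o+s[0]*d;b=p+s[1]*e; return (a+b)/2,np.linalg.norm(a-b)
E
python3 - <<'E'
from h import *
np.set_printoptions(precision=4,suppress=True)
Z={"release_top":.101,"tray_front":.03,"hairbrush_mid":.014,"hairbrush":0,"steriliser":0,"comb":0,"timer":0,"carton":0,"cream_jar":0,"developer":0}
for k,z in Z.items():
    r={}
    for n in("top","scene"):
        t=env.tip_of(n,k)
        for a in t[:2]: print(k,n,round(a['conf'],2),np.array(a['point']),at(n,a['point'],z))
        if t: r[n]=t[0]['point']
    if len(r)==2: print('   tri',*tri("top",r["top"],"scene",r["scene"]))
E
```

```text
release_top top 0.55 [167.7 406.4] [ 0.6803 -0.2234  0.101 ]
release_top scene 0.61 [368.8 240.2] [ 0.6822 -0.2168  0.101 ]
release_top scene 0.54 [162.2 319.8] [0.5407 0.2696 0.101 ]
   tri [ 0.6812 -0.2197  0.1059] 0.006244385055041162
tray_front top 0.69 [188.7 391. ] [ 0.6332 -0.1951  0.03  ]
hairbrush_mid top 0.74 [236.7 252.3] [0.489  0.2146 0.014 ]
hairbrush_mid scene 0.61 [192. 289.] [0.4952 0.2042 0.014 ]
   tri [ 0.4893  0.2148 -0.0026] 0.0026359446206743755
hairbrush top 0.64 [234.7 254. ] [0.4962 0.2105 0.    ]
hairbrush top 0.64 [186.6 389.7] [ 0.6452 -0.1981  0.    ]
hairbrush scene 0.77 [194.5 288.8] [0.4936 0.2055 0.    ]
   tri [ 0.4945  0.2089 -0.0024] 0.005255947141720045
steriliser top 0.74 [161.5 405.8] [ 0.7231 -0.2485  0.    ]
steriliser scene 0.76 [403.5 254.4] [ 0.7234 -0.2393  0.    ]
   tri [ 0.7227 -0.2429  0.0111] 0.0072010954845948645
comb top 0.6 [236.3 213.3] [0.4904 0.3329 0.    ]
comb scene 0.9 [163.7 314.9] [0.4932 0.3303 0.    ]
   tri [ 0.491   0.3339 -0.0052] 0.00040890535934596405
timer top 0.72 [158.3 287.4] [0.7314 0.1118 0.    ]
timer scene 0.58 [269.2 347.2] [0.7256 0.1105 0.    ]
   tri [0.7281 0.1101 0.0048] 0.005156307516633863
carton top 0.64 [148.8 245.1] [0.7607 0.2419 0.    ]
carton scene 0.75 [237.7 389.2] [0.7663 0.2409 0.    ]
   tri [ 0.7642  0.2436 -0.0068] 0.003881874780439418
cream_jar top 0.59 [279.  168.7] [0.3619 0.4628 0.    ]
cream_jar scene 0.79 [116.3 299.6] [0.3577 0.4553 0.    ]
   tri [ 0.3589  0.4607 -0.0026] 0.008019992810267143
developer top 0.67 [165.8 195.8] [0.7066 0.3923 0.    ]
developer scene 0.75 [184.5 397.2] [0.709  0.3958 0.    ]
   tri [0.7079 0.3931 0.0016] 0.0038762091324116535
```

```bash
python3 - <<'E'
from h import *
im=cv2.imread("pics/top0.png")
cv2.imwrite("pics/z1.png",cv2.resize(im[95:225,340:480],None,fx=4.2,fy=4.2,interpolation=cv2.INTER_CUBIC))
cv2.imwrite("pics/z2.png",cv2.resize(im[190:280,190:290],None,fx=6,fy=6,interpolation=cv2.INTER_CUBIC))
E
```

```text
(no output)
```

View pics/z1.png

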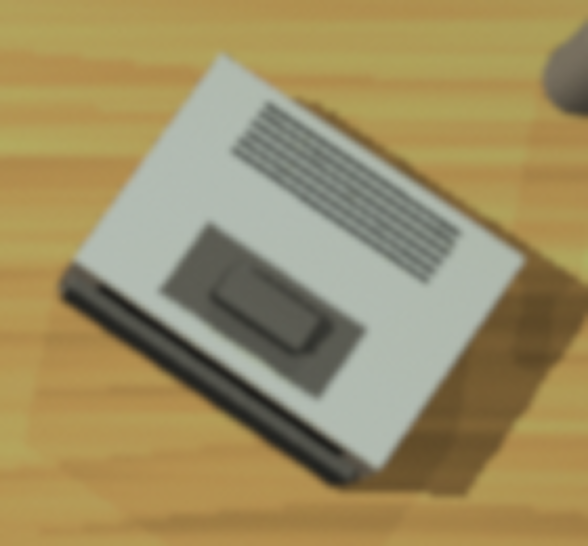

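View pics/z2.png

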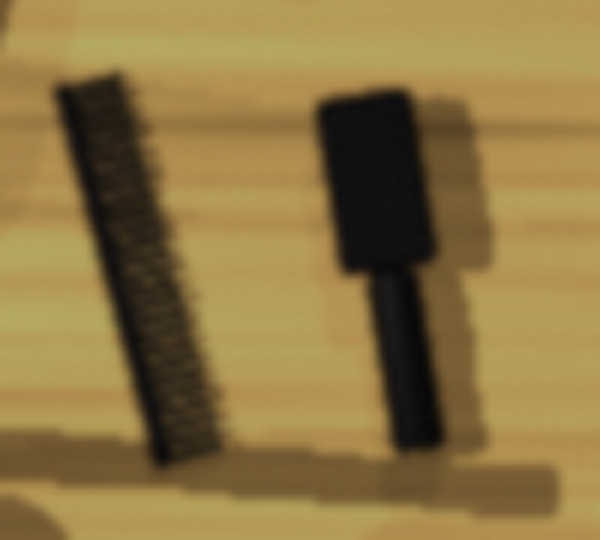

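```bash
python3 - <<'E'
from h import *
np.set_printoptions(precision=4,suppress=True)
g=lambda x,y:at("top",((y-1.6)/4.2+95,(x-1.6)/4.2+340),.085)[:2]
BL,BR,FR,FL=[g(*p) for p in[(221,53),(525,260),(376,472),(73,262)]]
print(BL,BR,FR,FL,[np.linalg.norm(a-b) for a,b in((BL,BR),(BR,FR),(FR,FL),(FL,BL))])
c=(BL+BR+FR+FL)/4
ax=(BL+BR-FL-FR); ax/=np.linalg.norm(ax); ay=BL+FL-BR-FR; 
yaw1=np.degrees(np.arctan2(ax[1],ax[0])); yaw2=np.degrees(np.arctan2(ay[1],ay[0]))-90
print("ster c",c,yaw1,yaw2)
h=lambda x,y,z:at("top",((y-2.5)/6+190,(x-2.5)/6+190),z)[:2]
he=h(363,96,.03);j=h(390,266,.022);t=h(418,446,.014);
print(he,j,t,np.linalg.norm(he-j),np.linalg.norm(j-t),[np.degrees(np.arctan2(*(a-b)[::-1])) for a,b in((he,t),(he,j),(j,t))],(he+t)/2)
# silhouettes
for n in("top","scene"):
    for s in env.silhouettes(n,"hairbrush")[:2]: print(n,s['conf'],s['point'],s['region'].sum())
E
```

```text
[ 0.863  -0.1911] [ 0.7175 -0.3939] [ 0.5711 -0.2887] [ 0.7147 -0.0874] [np.float64(0.24959496959126853), np.float64(0.1802420361429854), np.float64(0.24724220804028715), np.float64(0.18101939245248852)]
ster c [ 0.7166 -0.2403] -35.334585628912386 -35.58541064409766
[0.58   0.2215] [0.4966 0.2074] [0.4087 0.1928] 0.08455334349314003 0.08915769493071117 [np.float64(9.491064008153769), np.float64(9.578248856003293), np.float64(9.408381631639848)] [0.4943 0.2072]
top 0.74 [171.6, 404.3] 295
scene 0.97 [191.7, 296.6] 978
scene 0.58 [234.3, 389.6] 1644
```

Emit:
{"fn": "move_arm", "kwargs": {
  "moves": [
    [20, -6, 0, 0],
    [50, -15, 0, 0],
    [90, -26, 0, 0],
    [135, -39, 0, 0],
    [180, -52, 10, 0],
    [225, -65, 20, 0],
    [270, -78, 30, 0],
    [315, -91, 40, 0],
    [360, -104, 50, 0],
    [405, -117, 60, 0],
    [450, -130, 70, 0],
    [495, -143, 80, 0],
    [540, -157, 85, 0],
    [575, -167, 90, 0],
    [595, -173, 90, 0],
    [605, -176, 90, 0],
    [607, -176, 90, 0],
    [607, -176, 90, 0],
    [607, -176, 90, 0],
    [607, -176, 90, 0]
  ],
  "grip": 1
}}

```text
time_s: 3.2
position: [0.6793, -0.2152, 0.1417]
tool_rot: [[0.97, 0.243, 0.0], [0.243, -0.97, -0.0], [0.0, 0.0, -1.0]]
ft_force: [0.4, 0.2, -0.9]
grip_width: -0.0001
```

Emit:
{"fn": "move_arm", "kwargs": {
  "moves": [
    [0, 0, 15, 0],
    [0, 0, 30, 0],
    [0, 0, 38, 0],
    [0, 0, 41, 0],
    [0, 0, 43, 0],
    [0, 0, 45, 0],
    [0, 0, 47, 0],
    [0, 0, 48, 0],
    [0, 0, 48, 0],
    [0, 0, 48, 0],
    [0, 0, 48, 0]
  ]
}}

```text
time_s: 4.3
position: [0.68, -0.2147, 0.094]
tool_rot: [[0.97, 0.244, 0.001], [0.244, -0.97, -0.001], [0.0, 0.001, -1.0]]
ft_force: [-4.0, -0.1, 5.6]
grip_width: 0.0001
```

```bash
python3 - <<'E'
from h import *
o=env.observe();print(o['position'],o['ft_force'])
im=env.get_image("top");cv2.imwrite("pics/top1.png",im[80:300,300:500,::-1].repeat(2,0).repeat(2,1))
E
```

```text
[ 0.67999495 -0.21467332  0.09396746] [-3.97250897 -0.12892315  5.59465154]
```

View pics/top1.png

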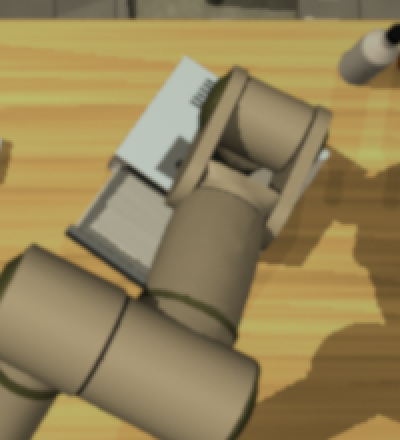

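Emit:
{"fn": "move_arm", "kwargs": {
  "moves": [
    [0, 0, -15, 0],
    [0, 0, -35, 0],
    [0, -10, -55, 0],
    [-8, -40, -65, 0.02],
    [-17, -80, -70, 0.04],
    [-26, -125, -70, 0.06],
    [-36, -170, -70, 0.08],
    [-45, -215, -70, 0.08],
    [-54, -260, -70, 0.08],
    [-63, -305, -70, 0.08],
    [-72, -350, -70, 0.08],
    [-81, -390, -70, 0.08],
    [-88, -425, -70, 0.08],
    [-94, -447, -70, 0.08],
    [-96, -456, -70, 0.08],
    [-96, -456, -70, 0.08],
    [-96, -456, -70, 0.08],
    [-96, -456, -70, 0.08]
  ],
  "grip": 0
}}

```text
time_s: 6.15
position: [0.4762, 0.2034, 0.1632]
tool_rot: [[0.986, 0.165, 0.0], [0.165, -0.986, -0.0], [0.0, 0.0, -1.0]]
ft_force: [0.7, 0.6, -0.5]
grip_width: 0.0854
```

```bash
python3 - <<'E'
from h import *
o=env.observe();print(o['position'],o['ft_force'],o['q'],o['grip_width'])
im=env.get_image("top");cv2.imwrite("pics/top2.png",im[80:300,150:500,::-1].repeat(2,0).repeat(2,1))
im=env.get_image("scene");cv2.imwrite("pics/scene2.png",im[:,:,::-1])
E
```

```text
[0.47620781 0.20343618 0.1632133 ] [ 0.69661766  0.58074422 -0.51744116] [ 1.00189186e+01  2.21794359e+01  8.58932335e+01 -3.18631069e-03
  7.19187442e+01  9.05488331e+01] 0.08543913246563559
```

View pics/top2.png

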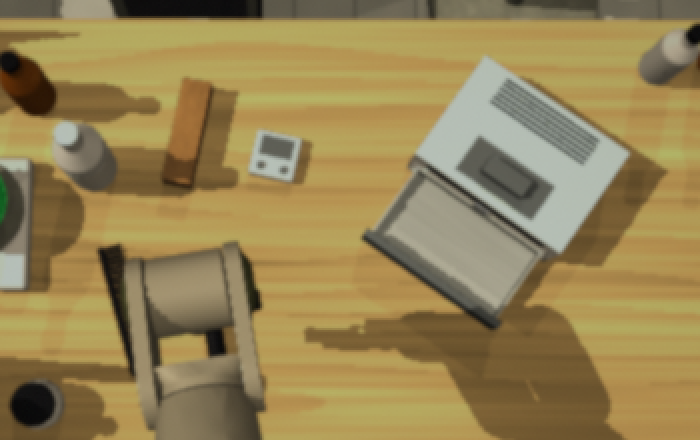

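View pics/scene2.png

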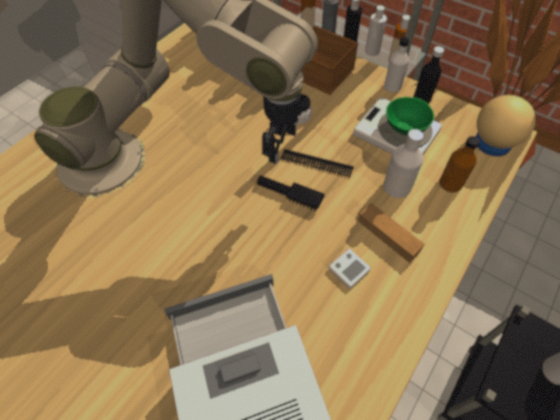

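Emit:
{"fn": "move_arm", "kwargs": {
  "moves": [
    [0, 0, 20, 0],
    [0, 0, 50, 0],
    [0, 0, 85, 0],
    [0, 0, 115, 0],
    [0, 0, 135, 0],
    [0, 0, 148, 0],
    [0, 0, 156, 0],
    [0, 0, 160, 0],
    [0, 0, 160, 0],
    [0, 0, 160, 0]
  ]
}}

```text
time_s: 7.25
position: [0.4759, 0.2044, 0.0039]
tool_rot: [[0.986, 0.166, 0.001], [0.166, -0.986, 0.0], [0.001, -0.0, -1.0]]
ft_force: [0.3, -0.9, -0.7]
grip_width: 0.0857
```

Emit:
{"fn": "move_arm", "kwargs": {
  "moves": [
    [0, 0, 0, 0],
    [0, 0, 0, 0],
    [0, 0, 0, 0],
    [0, 0, 0, 0],
    [0, 0, 0, 0],
    [0, 0, 0, 0],
    [0, 0, 0, 0],
    [0, 0, 0, 0],
    [0, 0, 0, 0],
    [0, 0, 0, 0]
  ],
  "grip": 1,
  "grip_force": 50
}}

```text
time_s: 8.25
position: [0.4756, 0.2044, 0.0037]
tool_rot: [[0.986, 0.166, 0.001], [0.166, -0.986, 0.0], [0.001, 0.0, -1.0]]
ft_force: [-0.4, -0.1, 6.0]
grip_width: 0.0261
```

```bash
python3 - <<'E'
from h import *
im=env.get_image("scene");cv2.imwrite("pics/scene3.png",im[80:280,180:430,::-1].repeat(3,0).repeat(3,1))
E
```

```text
(no output)
```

View pics/scene3.png

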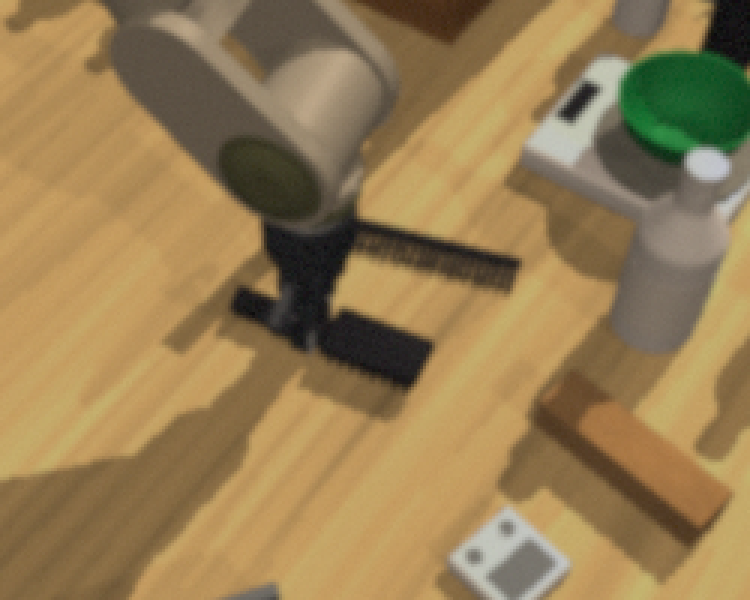

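Emit:
{"fn": "move_arm", "kwargs": {
  "moves": [
    [0, 0, -3, 0],
    [0, 0, -10, 0],
    [0, 0, -20, 0],
    [0, 0, -35, 0],
    [0, 0, -55, 0],
    [0, 0, -75, 0],
    [0, 0, -95, 0],
    [0, 0, -108, 0],
    [0, 0, -110, 0],
    [0, 0, -110, 0]
  ]
}}

```text
time_s: 9.3
position: [0.4754, 0.2044, 0.1137]
tool_rot: [[0.986, 0.166, 0.001], [0.166, -0.986, 0.0], [0.001, -0.0, -1.0]]
ft_force: [0.1, -0.9, -0.9]
grip_width: 0.0263
```

```bash
python3 - <<'E'
from h import *
im=env.get_image("scene");cv2.imwrite("pics/scene4.png",im[80:280,180:430,::-1].repeat(3,0).repeat(3,1))
o=env.observe();print(o['ft_force'],o['wrist_torque'],o['grip_width'])
E
```

```text
[ 0.24241843  0.27000296 -1.229057  ] [ 0.01779735  0.02484225 -0.00522   ] 0.026379220815644613
```

View pics/scene4.png

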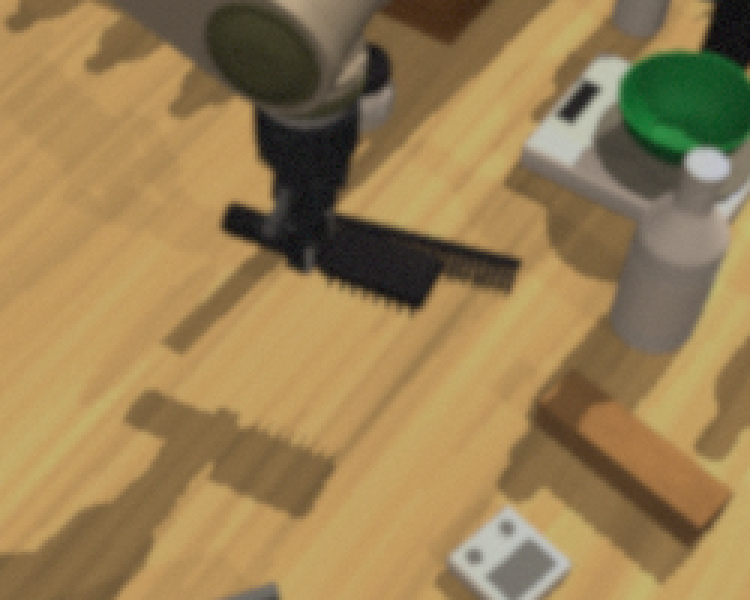

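```bash
python3 - <<'E'
from h import *
c=np.array([.7166,-.2403]);ex=np.array([np.cos(np.radians(-35.5)),np.sin(np.radians(-35.5))])
ey=np.array([-ex[1],ex[0]])
print("pred floor",c-.151*ex,"front",c-.223*ex)
for k,z in(("tray_floor",.014),("tray_front",.03)):
    for n in("top","scene"):
        for a in env.tip_of(n,k)[:1]: print(k,n,a['conf'],at(n,a['point'],z))
im=cv2.imread("pics/top2.png")
# overlay predicted panel top & floor
F=c-.151*ex
def dr(cc,hx,hy,z,col):
    P=[[*(cc+s*hx*ex+t*hy*ey),z] for s,t in((1,1),(1,-1),(-1,-1),(-1,1))]
    q=proj("top",P); q=np.c_[(q[:,1]-150)*2,(q[:,0]-80)*2]
    cv2.polylines(im,[np.int32(q)],True,col,1)
dr(F,.06,.107,.014,(0,0,255)); dr(c-.217*ex,.006,.118,.052,(255,0,0)); dr(c,.09,.125,.085,(0,255,0))
cv2.imwrite("pics/ov.png",im)
E
```

```text
pred floor [ 0.59366856 -0.15261385] front [ 0.53505224 -0.11080324]
tray_floor top 0.67 [ 0.59795604 -0.14118815  0.014     ]
tray_floor scene 0.59 [ 0.59284934 -0.16155636  0.014     ]
tray_front top 0.68 [ 0.53525029 -0.11503053  0.03      ]
tray_front scene 0.95 [ 0.5322151  -0.11185616  0.03      ]
```

View pics/ov.png

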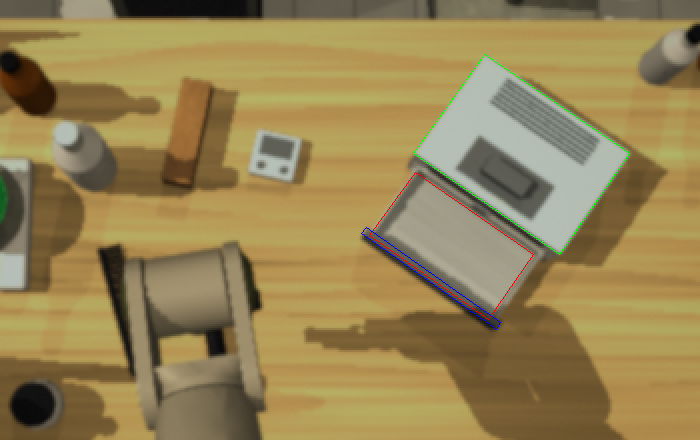

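Emit:
{"fn": "move_arm", "kwargs": {
  "moves": [
    [1, 10, -3, -0.02],
    [4, 30, -8, -0.06],
    [7, 60, -12, -0.12],
    [11, 95, -15, -0.19],
    [15, 130, -15, -0.27],
    [19, 165, -15, -0.35],
    [23, 200, -15, -0.43],
    [27, 235, -15, -0.51],
    [31, 270, -15, -0.59],
    [36, 305, -15, -0.66],
    [40, 340, -15, -0.72],
    [43, 365, -12, -0.765],
    [44, 379, -10, -0.78],
    [45, 384, -10, -0.785],
    [45, 385, -10, -0.785],
    [45, 385, -10, -0.785],
    [45, 385, -10, -0.785]
  ]
}}

```text
time_s: 11.25
position: [0.5837, -0.1669, 0.1235]
tool_rot: [[0.58, 0.815, -0.0], [0.815, -0.58, 0.0], [0.0, -0.0, -1.0]]
ft_force: [1.1, 0.2, -0.7]
grip_width: 0.0264
```

```bash
python3 - <<'E'
from h import *
im=env.get_image("scene");cv2.imwrite("pics/scene5.png",im[220:420,130:380,::-1].repeat(3,0).repeat(3,1))
E
```

```text
(no output)
```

View pics/scene5.png

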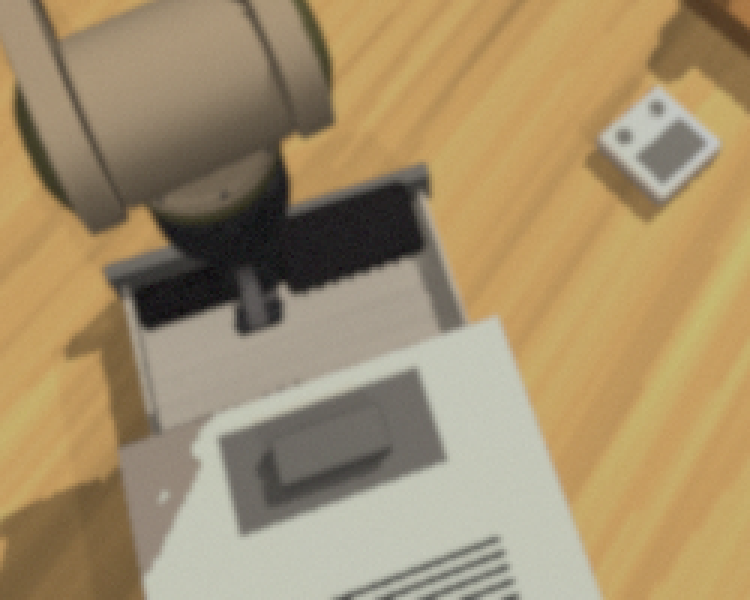

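Emit:
{"fn": "move_arm", "kwargs": {
  "moves": [
    [0, 0, 15, 0],
    [0, 0, 35, 0],
    [0, 0, 55, 0],
    [0, 0, 75, 0],
    [0, 0, 88, 0],
    [0, 0, 96, 0],
    [0, 0, 101, 0],
    [0, 0, 104, 0],
    [0, 0, 105, 0],
    [0, 0, 105, 0],
    [0, 0, 105, 0]
  ]
}}

```text
time_s: 12.4
position: [0.584, -0.1679, 0.0188]
tool_rot: [[0.58, 0.814, 0.001], [0.814, -0.58, -0.0], [0.0, 0.001, -1.0]]
ft_force: [0.7, -0.9, -0.7]
grip_width: 0.0264
```

Emit:
{"fn": "move_arm", "kwargs": {
  "moves": [
    [0, 0, 0, 0],
    [0, 0, 0, 0],
    [0, 0, 0, 0],
    [0, 0, 0, 0],
    [0, 0, 0, 0],
    [0, 0, 0, 0]
  ],
  "grip": 0.35
}}

```text
time_s: 13.0
position: [0.5816, -0.1662, 0.0177]
tool_rot: [[0.58, 0.815, -0.005], [0.815, -0.58, 0.003], [-0.001, -0.006, -1.0]]
ft_force: [-8.7, 6.2, 0.9]
grip_width: 0.0554
```

Emit:
{"fn": "move_arm", "kwargs": {
  "moves": [
    [0, 0, -5, 0],
    [0, 0, -15, 0],
    [0, 0, -35, 0],
    [0, 0, -60, 0],
    [0, 0, -90, 0],
    [0, 0, -125, 0],
    [0, 0, -145, 0],
    [0, 0, -150, 0],
    [0, 0, -150, 0]
  ]
}}

```text
time_s: 13.9
position: [0.584, -0.1679, 0.169]
tool_rot: [[0.58, 0.814, 0.002], [0.814, -0.58, -0.001], [0.0, 0.002, -1.0]]
ft_force: [0.4, -0.1, -0.4]
grip_width: 0.0556
```

```bash
python3 - <<'E'
from h import *
im=env.get_image("scene");cv2.imwrite("pics/scene6.png",im[220:420,130:380,::-1].repeat(3,0).repeat(3,1))
E
```

```text
(no output)
```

View pics/scene6.png

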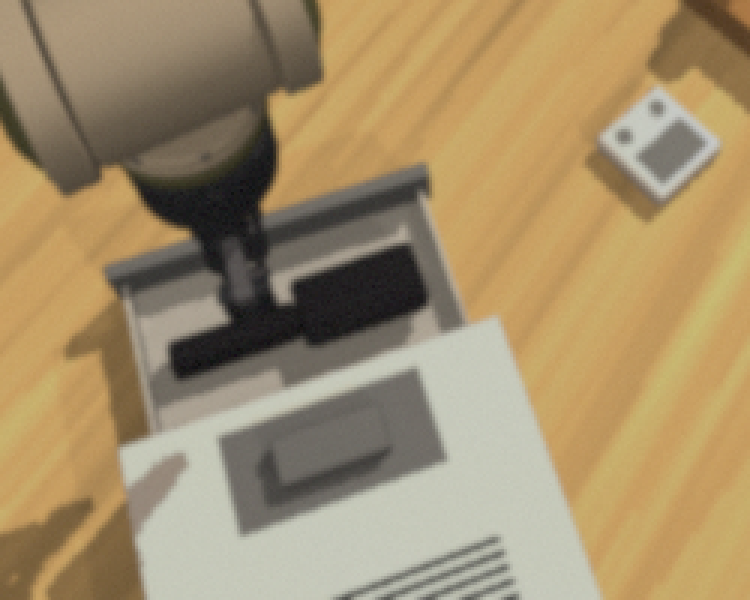

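Emit:
{"fn": "move_arm", "kwargs": {
  "moves": [
    [2, -10, 0, 0.08],
    [4, -25, 0, 0.2],
    [7, -45, 0, 0.32],
    [10, -65, 0, 0.44],
    [13, -85, 0, 0.56],
    [16, -102, 0, 0.68],
    [18, -114, 0, 0.8],
    [19, -120, 0, 0.92],
    [19, -120, 0, 1.04],
    [19, -120, 0, 1.16],
    [19, -120, 0, 1.28],
    [19, -120, 0, 1.4],
    [19, -120, 0, 1.5],
    [19, -120, 0, 1.56],
    [19, -120, 0, 1.57],
    [19, -120, 0, 1.57],
    [19, -120, 0, 1.57]
  ],
  "grip": 1
}}

```text
time_s: 15.65
position: [0.4969, -0.0827, 0.1678]
tool_rot: [[0.816, -0.579, -0.001], [-0.579, -0.816, 0.0], [-0.001, 0.0, -1.0]]
ft_force: [0.6, -0.9, -1.1]
grip_width: -0.0001
```

```bash
python3 - <<'E'
from h import *
c=np.array([.7166,-.2403]);a=np.radians(-35.5);ex=np.array([np.cos(a),np.sin(a)]);ey=np.array([-ex[1],ex[0]])
F=c-.151*ex
im=env.get_image("scene");cv2.imwrite("pics/scene7.png",im[220:420,130:380,::-1].repeat(3,0).repeat(3,1))
im=env.get_image("top");cv2.imwrite("pics/top7.png",im[80:300,300:500,::-1].repeat(3,0).repeat(3,1)[:600])
for n in("top","scene"):
    for t in env.tip_of(n,"hairbrush_mid")[:2]:
        p=at(n,t['point'],.028); d=p[:2]-F; print(n,t['conf'],t['point'],d@ex,d@ey)
p=env.observe()['position'][:2]-c; print(p@ex,p@ey)
E
```

```text
top 0.73 [202.2, 375.3] -0.0030667919792252774 0.002810872717250738
scene 0.89 [326.4, 229.5] 0.0030882029783059315 -0.0009321056885017987
-0.2702617397744647 0.0008047247271775305
```

View pics/scene7.png

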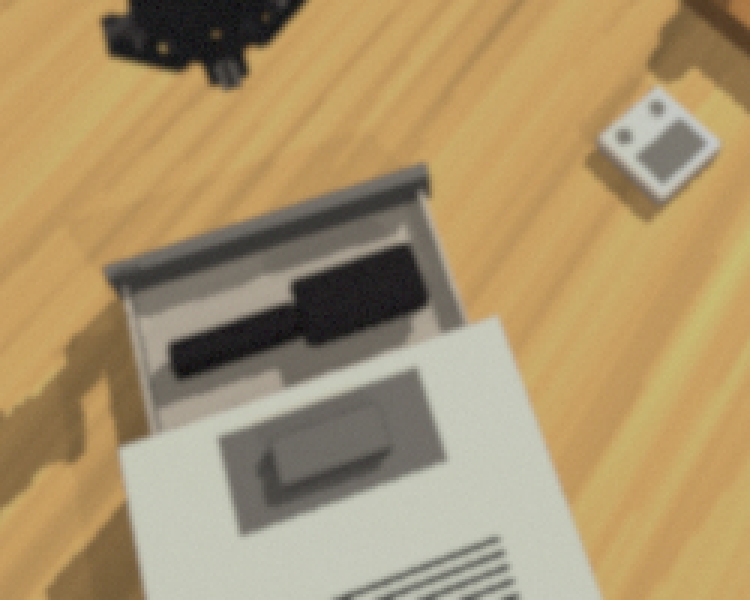

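View pics/top7.png

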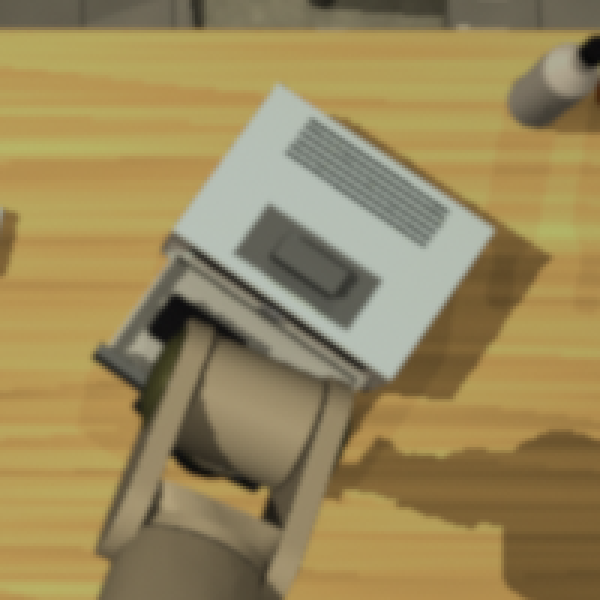

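Emit:
{"fn": "move_arm", "kwargs": {
  "moves": [
    [0, 0, 20, 0],
    [0, 0, 50, 0],
    [0, 0, 85, 0],
    [0, 0, 112, 0],
    [0, 0, 127, 0],
    [0, 0, 133, 0],
    [0, 0, 134, 0],
    [0, 0, 134, 0],
    [4, 0, 134, 0],
    [10, 0, 134, 0],
    [16, 0, 134, 0],
    [22, 0, 134, 0],
    [28, 0, 134, 0],
    [34, 0, 134, 0],
    [40, 0, 134, 0],
    [46, 0, 134, 0],
    [52, 0, 134, 0],
    [58, 0, 134, 0],
    [64, 0, 134, 0],
    [70, 0, 134, 0]
  ]
}}

```text
time_s: 17.85
position: [0.5543, -0.1234, 0.0342]
tool_rot: [[0.815, -0.58, -0.001], [-0.58, -0.815, 0.0], [-0.001, 0.0, -1.0]]
ft_force: [-3.6, 1.7, 3.1]
grip_width: 0.0001
```

Emit:
{"fn": "move_arm", "kwargs": {
  "moves": [
    [6, 0, 0, 0],
    [12, 0, 0, 0],
    [18, 0, 0, 0],
    [24, 0, 0, 0],
    [30, 0, 0, 0],
    [36, 0, 0, 0],
    [42, 0, 0, 0],
    [48, 0, 0, 0],
    [54, 0, 0, 0],
    [60, 0, 0, 0],
    [65, 0, 0, 0],
    [69, 0, 0, 0],
    [72, 0, 0, 0],
    [74, 0, 0, 0],
    [75, 0, 0, 0],
    [75, 0, 0, 0]
  ]
}}

```text
time_s: 19.45
position: [0.6145, -0.1661, 0.0342]
tool_rot: [[0.815, -0.579, -0.003], [-0.579, -0.815, 0.002], [-0.003, 0.0, -1.0]]
ft_force: [-8.2, 5.5, 4.9]
grip_width: 0.0003
```

```bash
python3 - <<'E'
from h import *
im=env.get_image("scene");cv2.imwrite("pics/scene8.png",im[220:420,130:380,::-1].repeat(3,0).repeat(3,1))
o=env.observe();c=np.array([.7166,-.2403]);a=np.radians(-35.5);ex=np.array([np.cos(a),np.sin(a)])
print((o['position'][:2]-c)@ex,o['ft_force']@[*ex,0],o['ft_force'])
E
```

```text
-0.1261859640695634 -9.865987957718376 [-7.67435124  6.230689    5.72177905]
```

View pics/scene8.png

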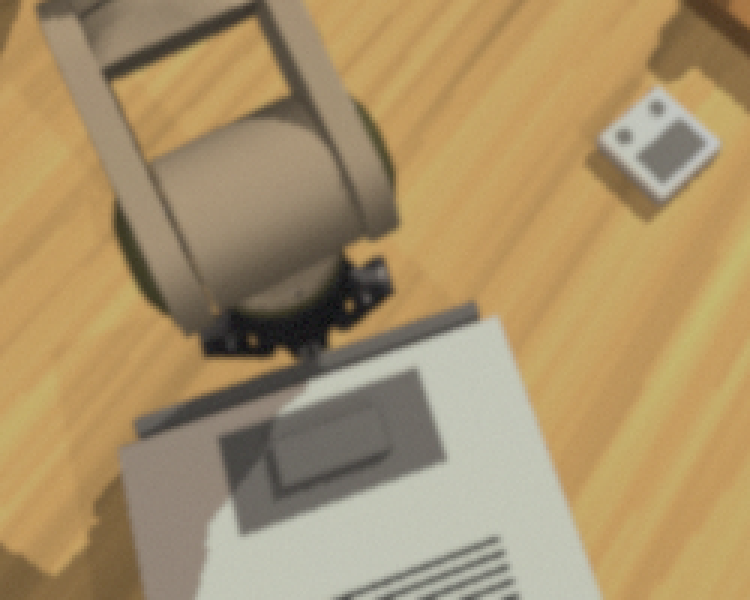

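Emit:
{"fn": "move_arm", "kwargs": {
  "moves": [
    [3, 0, 0, 0],
    [6, 0, 0, 0],
    [9, 0, 0, 0],
    [12, 0, 0, 0],
    [14, 0, 0, 0],
    [16, 0, 0, 0],
    [17, 0, 0, 0],
    [17, 0, 0, 0]
  ]
}}

```text
time_s: 20.3
position: [0.629, -0.1765, 0.0341]
tool_rot: [[0.815, -0.579, -0.001], [-0.579, -0.815, 0.001], [-0.001, -0.0, -1.0]]
ft_force: [-5.0, 4.6, 2.2]
grip_width: -0.0004
```

Emit:
{"fn": "move_arm", "kwargs": {
  "moves": [
    [1, 0, 0, 0],
    [2, 0, 0, 0],
    [3, 0, 0, 0],
    [3, 0, 0, 0]
  ]
}}

```text
time_s: 20.7
position: [0.6313, -0.1781, 0.0342]
tool_rot: [[0.815, -0.579, -0.001], [-0.579, -0.815, 0.001], [-0.002, 0.0, -1.0]]
ft_force: [-5.3, 4.0, 2.8]
grip_width: -0.0002
```

Emit:
{"fn": "move_arm", "kwargs": {
  "moves": [
    [1, 0, 0, 0],
    [2, 0, 0, 0],
    [3, 0, 0, 0],
    [3, 0, 0, 0]
  ]
}}

```text
time_s: 21.1
position: [0.6314, -0.1781, 0.0341]
tool_rot: [[0.815, -0.579, -0.008], [-0.579, -0.815, 0.004], [-0.009, 0.001, -1.0]]
ft_force: [-16.3, 11.0, 10.8]
grip_width: 0.0
```

Emit:
{"fn": "move_arm", "kwargs": {
  "moves": [
    [-3, 0, 0, 0],
    [-5, 0, 0, 0],
    [-7, 0, 0, 0],
    [-10, 0, 0, 0],
    [-15, 0, 0, 0],
    [-25, 0, 0, 0],
    [-40, 0, 0, 0],
    [-60, 0, -20, 0],
    [-75, 0, -60, 0],
    [-85, 0, -100, 0],
    [-90, 0, -130, 0],
    [-90, 0, -130, 0]
  ]
}}

```text
time_s: 22.3
position: [0.5622, -0.1285, 0.1691]
tool_rot: [[0.815, -0.579, 0.009], [-0.579, -0.815, -0.004], [0.01, -0.002, -1.0]]
ft_force: [0.1, 0.6, -0.1]
grip_width: -0.0002
```

```bash
python3 - <<'E'
from h import *
im=env.get_image("scene");cv2.imwrite("pics/scene9.png",im[220:420,130:380,::-1].repeat(3,0).repeat(3,1))
im=env.get_image("top");cv2.imwrite("pics/top9.png",im[:,:,::-1])
print(env.observe()['ft_force'])
for k in("comb","timer","carton","cream_jar","developer"):
    for n in("top","scene"):
        t=env.tip_of(n,k); print(k,n,at(n,t[0]['point'],0)[:2] if t else None)
E
```

```text
[ 0.13555155 -0.20597985 -0.27615677]
comb top [0.48798218 0.33318529]
comb scene [0.49046042 0.33956423]
timer top [0.72947644 0.118162  ]
timer scene [0.73284917 0.11407639]
carton top [0.77260767 0.25256219]
carton scene [0.76633491 0.23514369]
cream_jar top [0.35134703 0.45706263]
cream_jar scene [0.3531895  0.45620636]
developer top [0.71470676 0.39220477]
developer scene [0.70953416 0.39141731]
```

View pics/scene9.png

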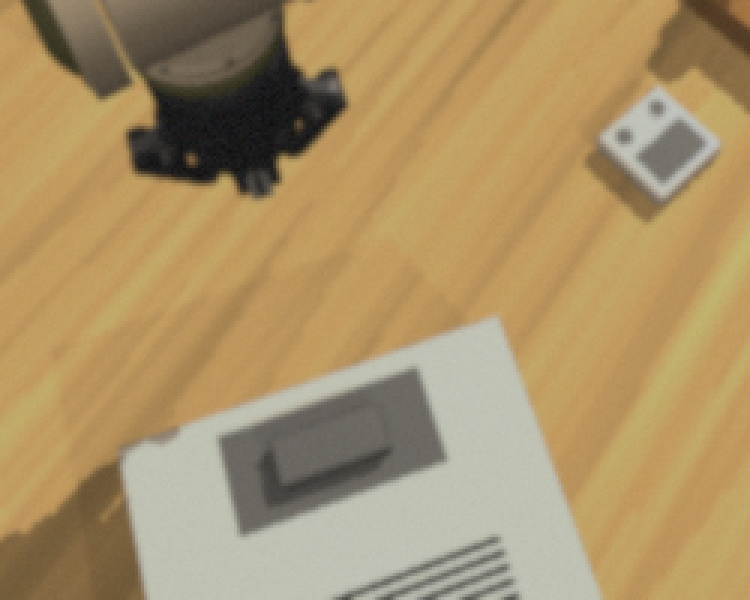

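View pics/top9.png

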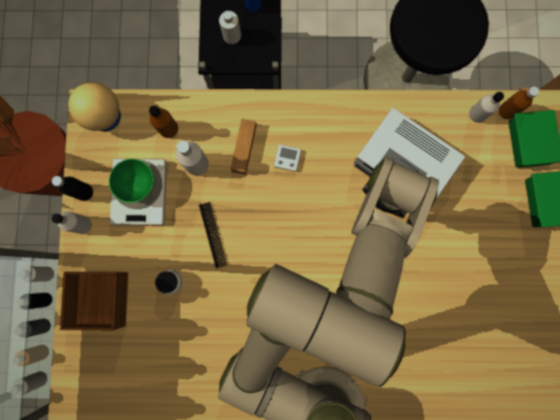

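```bash
python3 -c "
from rig import env
print(env.close_job())"
```

```text
the job is handed in; nothing more can be done
None
```

I pressed the release bar and the tray sprang out. I laid the hairbrush flat in the middle of the tray, let go of it, and pushed the tray home to its hard stop. I handed the job in at about 23 s of the 70 s allowed, and no verdict was reported.

**Brush position:** before I closed the tray, both cameras put the brush middle within about 3 mm of the tray centre, front to back and sideways. I couldn't see it again once the tray was shut.

**Tray and latch:** the push force rose to about 20 N at the stop. After I backed off, the tray stayed shut, the release bar was up, and the arm was clear with about 0 N on the wrist.

**Bystanders:** the comb, timer, carton, jar and bottle look unmoved. Network readings before and after differ by 1.7 cm at most, which is about how far the two cameras disagree on the same object (the carton here).

**Unexpected contact:** when the gripper opened inside the tray, the wrist read about 11 N sideways. I think a finger or the gripper body touched the steriliser. It stayed below the 40 N limit and did not visibly disturb the brush.

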